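Hang the second rack bracket and lay the glass tube on the rack

TASK

Hang the loose bracket on the empty upright: feel its two hooks lightly into the top two slots, push it in flush and press it down until the spring catch snaps out and it is fully home, never forcing it. Then lay the glass tube gently across both brackets, in their cradles, and leave the other things on the bench alone.

Things in the scene. Friction and masses are not known exactly. Their poses are not given: they have to be found in the camera images.
- bracket: loose grey metal bracket, 127x32x100 mm, 0.22 kg +-25%, standing on its arm. Origin: rear face of its back plate, mid width, underside level; x to the rear (as the hooks point), z up. In mm: back plate x -4..0, y -16..16, z 0..100, its window (z 30..66) crossed by a flat land at z 42..55; arm x -118..0, z 0..4; gripping rib y -5..5, x -54..-4, top z 90, sloping to the arm at x -75 in front.
- rib_top (a point): on the loose bracket: on the top edge of its 10 mm thick rib, near the back plate (bracket frame x -16, y 0, z 90 mm): press it home here; grip the rib below its top edge, about x -30.
- hooks (a point): on the loose bracket: rear of the upper hook's tip (bracket frame x 9, y 0, z 64.5 mm). Two like hooks, 5 mm thick, in the middle plane: each has a neck x 0..4.5 mm from the back plate and a leg x 4.5..9 that hangs 21.5 mm below the neck's underside, its front bevelled to x 7 at the tip. Necks z 22..30 and 86..94, legs z 0.5..30 and 64.5..94 mm.
- upright_b: the empty upright, bolted down. Origin: bench level, centre of its 90x64 mm foot; z up, x away from the robot, slotted face towards -x. Foot and clamp (to z 44 mm) are fixed. The slotted channel, 44 mm wide, 3 mm sheet, hollow, front face x -12, top z 219, is clamped at a height set by eye: it stands 0 to 16 mm higher than told here, WHICH IS NOT MEASURED: find the slots by feel.
- slots (a point): on upright_b's face: second slot's lower edge at the channel's LOWEST setting (upright frame x -12, y 0, z 114 mm; truly 0 to 16 mm higher). Slots 9 mm wide, 32.5 high, at y 0, at the lowest z 178..210.5 (top), 114..146.5 (second), 50..82.5 (unused). Hooks are 29.5 mm high, so have 3 mm to spare: bracket origin then z 113.5..116.5 (plus the 0 to 16); move +x till flush.
- home (a point): on upright_b: bracket origin's place fully home at the channel's LOWEST setting (upright frame x -12, y 0, z 92 mm; truly z 92..108, x -12 to -13.5), necks on the slots' lower edges, 21.5 to 24.5 mm below where it went in; axes alike. On the way down the land rides over the spring catch: 8 to 17 N in all near the back plate. Over 25 N on the face before entering, or 55 N later, harms the hooks.
- catch (a joint): spring catch, a 7 mm round-nosed steel button between the two top slots of the empty upright: 0 = fully out (3 mm proud of the face), grows to 0.0045 m as it is pushed in. Pushed in while the bracket's land passes over it, it snaps out again to 0 when the bracket is home.
- upright_a: the other upright, same make and axes, 180 mm from the empty one along both uprights' y axes (left or right of it), carrying an identical bracket already locked: its origin at x -12.5, z 100 mm, its cradle's middle at x -110, y 0, z 104 mm in upright_a's frame.
- cradle (a point): on the loose bracket: middle of its cradle on the arm's top face (bracket frame x -97.8, y 0, z 4 mm), between two lips across the arm, 32 mm apart inside, the rear one to 12 mm and the front one to 16 mm above the underside.
- tube: clear glass tube, 25 mm across, 300 mm long, 0.09 kg, lying on the bench. Origin at mid length on its underside; its length runs along y, z up.
- tube_axis (a point): middle of the tube, on its axis, 12.5 mm above its underside.
- jar: bystander: small jar, 52 mm across, 68 mm high; origin under its middle; z up.
- pick: bystander: thin steel pick with a wooden handle, 192 mm long, 17 mm thick, lying along its y axis; origin at the middle of its underside.
- paddle: bystander: graphite paddle with a wooden handle, 238 mm long, lying along its y axis; origin at the middle of its underside.
- tape: bystander: roll of dark tape, 52 mm across, 19 mm high; origin under its middle.
- pliers: bystander: pliers 166 mm long, lying along their y axis; origin at the middle of the underside.
Mind the look-alikes: they are no part of the job. What is shaped like the upright_a but green is not meant.

How it is judged:
By the outcome, as a careful person would: the job done as asked, in the order asked, and still so for the second after the job is handed in, with the robot touching nothing.
It also fails if it takes over 72 s, if anything falls off the work surface, if the arm or the gripper's body presses on something with over 40 N, if the wrist force passes 120 N, or if a joint passes its speed limit or range.

ROBOT

A 6-joint arm with a two-finger parallel gripper is mounted at the origin on a cart in front of the work surface, level with it; the furniture and walls round the work are solid. World frame = base frame: x ahead of the robot, y to its left, z up, the work surface at z = 0. Lengths are in m, angles in rad, forces in N, time in s.
With the tool pointing down it reaches from about 0.275 to 0.85 m from the base axis. Payload 5.2 kg.
Tool frame: the origin (TCP) lies at the very end of the fingers, on their centre line; the grasp point (between the pads) lies 19 mm behind it; z points along the fingers, y is the line along which they close (so a half turn about z gives the same grasp; the last joint's range is limited). The gripper opens to 85 mm and grips with 20 to 120 N. Pads are 22 mm wide; open, the fingers measure 114 mm over their backs; the gripper's body (76 mm by 85 mm) begins 54 mm behind the grasp point. The pads swing forward as they close: fully open they stand 13 mm farther back than shut.
Start: joints at [1.147, 0.259, 1.535, -0, 1.348, -0.203], TCP at [0.12, 0.537, 0.196] pointing down, gripper open.
Joint ranges: [-3.14, 3.14], [-0.91, 2.08], [0.19, 2.58], [-1.22, 4.36], [0.22, 2.71], [-3.12, 3.12]. Speed limits (rad/s): [2.57, 2.57, 3.14, 3.14, 3.14, 3.14].

INTERFACE

Orientations are given as a 3x3 rotation matrix whose columns are the frame's x, y, z axes.
In Python, from rig import sensors, viewer, r gives the robot as it stands.
- The arm moves only by the tool drive_tool, never from a script. Its argument "increments" is a list of rows, each a list of 2 entries, a list of its own where there are three numbers: the shift along the tool's x, y, z in m, then the turn about the tool's z in rad. A call has 1 to 20 rows; each row shifts and turns the commanded pose from where the row before left it, along the tool's axes as they then stand; what a row does not reach is not made up. A row lasts 1/8 s, in which the tool goes at most 62.5 mm and 10.7 degrees, less where a joint would pass 70% of its speed; a pose out of reach is approached as far as the arm can. A call is refused whole if a number of a shift passes 0.0625 or a number of a turn 0.188, either way. A call with a gripper value outside its range is refused whole. "grip" is the gripper's target within -1 to 1 (shut at 1, half-way at 0, fully open at -1), set as the call begins (left out, the last holds). The fingers move at their own pace and stop on an object; "newtons" is the grip in N (left out, the last holds). Time passes only in rows, so rows that do not move let the fingers close. It gives the time, the measured TCP pose, the force, the opening and the grip force at its end, in the units of the state.
- sensors.observe(): the state, without advancing time (a new reading comes with each control period).
- viewer.capture(name): name is "scene" or "top" or "wrist"; returns (picture, depth): 420x560x3 uint8, red, green, blue; 420x560 float32, m along the optical axis (not along the pixel's ray), 0 where there is no reading.
- viewer.camera_model(name): a dict with "camera_matrix" (3x3 intrinsics, pixels), "rvec" (rotation vector, rad) and "tvec" (3), from world to camera coordinates, as OpenCV has them. Camera axes: x right, y down, z forward; pixel columns grow to the right and rows downward; lengths in m; the calibration is good to about 2 mm. The wrist camera is an equidistant fisheye: a pixel r from the principal point sees the ray r / f radians off the axis. A picture is of the moment at which its call begins: read the wrist's pose just before it. camera_model takes no time and is no camera call; for the wrist camera it gives the pose at the moment of the call.
- r.close_job(): hands the job in; it is judged then, once.
The state is a dict: "clock": time; "qpos": joint angles; "qd": joint speeds; "joint_efforts": joint torques, N m; "tool_pos": TCP position; "eef_rot": TCP orientation; "contact_force": force on the tool from outside, world axes, zero at the start; "ft_torque": the same for the moment, N m; "gripper_width": finger opening in m; "gripper_force": force on a finger pad.
Only numpy, scipy, OpenCV 4.12 (cv2) and the standard library are available. Lean on these libraries where they do the work, as an engineer would, in place of code of your own. Each camera call takes 0.05 s, during which the arm holds its last target. There are 200 camera calls.

## Working session

There is one attempt and no reset: what is moved stays moved. The work goes in short steps, Python scripts to look and compute and a tool call to move; the robot and the scene stay as the last step left them, time stands still between calls to the robot, and variables do not carry over. Pictures are saved under pics/ and viewed, at most 13 in all, crops included, and the job is handed in when it is done.

Besides the shell and the picture viewer there is one more tool, called as name(argument=value, ...) on one line, values as JSON. drive_tool: Moves the arm, as the interface text tells. Its arguments: {"type":"object","properties":{"increments":{"type":"array","items":{"type":"array"}},"grip":{"type":"number"},"newtons":{"type":"number"}},"required":["increments"]}

```bash
ls; mkdir -p pics
cat > h.py <<'E'
import numpy as np, cv2
from rig import sensors, viewer, r
def cap(n):
    m=viewer.camera_model(n); p,d=viewer.capture(n)
    return p,d,m
def save(n,f):
    p,d,m=cap(n); cv2.imwrite(f'pics/{f}.png',p[:,:,::-1]); np.savez(f'pics/{f}.npz',p=p,d=d,K=m['camera_matrix'],rv=np.array(m['rvec'],float),t=np.array(m['tvec'],float)); return p,d,m
def load(f):
    return np.load(f'pics/{f}.npz')
def pts(z,fish=False):
    K=z['K'];R=cv2.Rodrigues(z['rv'])[0];d=z['d']
    v,u=np.mgrid[:d.shape[0],:d.shape[1]]
    a=(u-K[0,2])/K[0,0];b=(v-K[1,2])/K[1,1]
    if fish:
        th=np.hypot(a,b);s=np.where(th>1e-9,np.tan(th)/np.maximum(th,1e-9),1);a=a*s;b=b*s
    P=np.stack([a*d,b*d,d],-1)
    return (P-z['t'].ravel())@R
E
python3 - <<'E'
from h import *
o=sensors.observe(); print({k:np.round(v,4).tolist() for k,v in o.items()})
for n in('scene','top','wrist'):
    p,d,m=save(n,n+'0'); print(n,np.round(m['camera_matrix'],1).tolist(),np.round(-cv2.Rodrigues(np.array(m['rvec'],float))[0].T@np.array(m['tvec'],float).ravel(),3), (d>0).mean())
E
```

```text
pics
{'clock': 0.0, 'qpos': [1.1472, 0.2594, 1.5361, -0.0, 1.348, -0.2028], 'qd': [0.0005, -0.0003, -0.0019, -0.0004, 0.0003, -0.0012], 'joint_efforts': [-0.0012, -44.6029, -29.0571, -0.0005, 0.0118, 0.0], 'tool_pos': [0.1202, 0.5361, 0.1955], 'eef_rot': [[-0.9757, 0.219, -0.0007], [0.219, 0.9757, -0.0017], [0.0004, -0.0018, -1.0]], 'contact_force': [0.5374, 0.1817, -0.0581], 'ft_torque': [-0.0044, 0.0767, 0.0026], 'gripper_force': 0.0, 'gripper_width': 0.0857}
scene [[521.4, 0.0, 280.6], [0.0, 521.4, 212.1], [0.0, 0.0, 1.0]] [-0.514 -0.621  0.845] 0.9958801020408163
top [[478.2, 0.0, 276.7], [0.0, 478.2, 209.7], [0.0, 0.0, 1.0]] [ 0.023 -0.076  1.554] 0.996109693877551
wrist [[325.2, 0.0, 282.5], [0.0, 325.2, 214.0], [0.0, 0.0, 1.0]] [0.044 0.555 0.374] 0.9959311224489796
```

View pics/scene0.png

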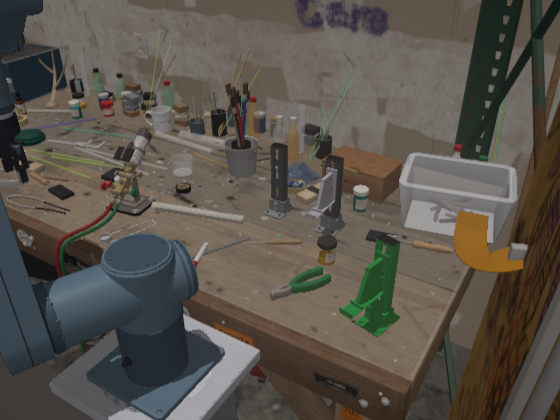

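View pics/top0.png

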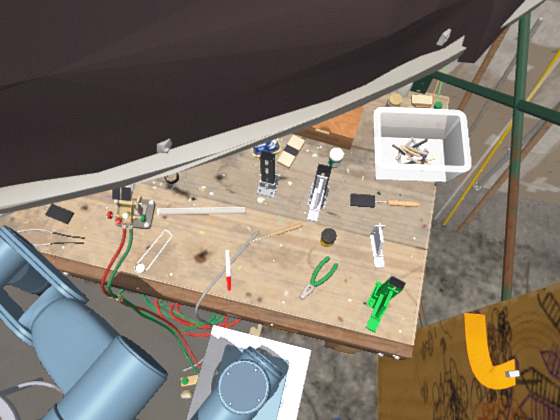

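Scene: empty upright at (279,180), upright_a with its bracket at (330,195), green look-alike at (375,290), tube at (197,212). Top: empty upright (268,172), upright_a (320,190), loose bracket (378,245), green look-alike (384,300), tube (202,210).

Run:
```python
from h import *
z=load('top0');W=pts(z);p=z['p'][:,:,::-1]
a=cv2.resize(p[120:275,230:420],None,fx=4,fy=3.85,interpolation=cv2.INTER_CUBIC)
cv2.imwrite('pics/c1.png',a[:600,:800])
s=load('scene0');WS=pts(s)
# points above table in both clouds, in rough regions by clusters
for nm,w in(('top',W),('scene',WS)):
    m=(w[...,2]>0.012)&(w[...,2]<0.3)&(w[...,0]>0.2)&(w[...,0]<0.9)&(abs(w[...,1])<0.75)
    n,l,st,c=cv2.connectedComponentsWithStats(m.astype(np.uint8),connectivity=4)
    for i in range(1,n):
        if st[i,4]>25:
            q=w[l==i];print(nm,np.round(c[i]),st[i,4],'min',q.min(0).round(3),'max',q.max(0).round(3))
for u,v in((268,172),(320,190),(378,245),(202,210),(165,210),(240,210),(384,300)): print(u,v,W[v,u].round(3))
```

```text
top [331. 133.] 917 min [ 0.852 -0.15   0.012] max [0.9   0.052 0.103]
top [420. 163.] 2495 min [ 0.738 -0.531  0.012] max [ 0.9   -0.199  0.167]
top [290. 151.] 445 min [0.735 0.019 0.013] max [0.86  0.096 0.033]
top [267. 162.] 842 min [0.637 0.078 0.012] max [0.831 0.196 0.228]
top [322. 183.] 969 min [ 0.526 -0.124  0.012] max [ 0.819 -0.042  0.234]
top [171. 179.] 59 min [0.575 0.419 0.012] max [0.614 0.466 0.027]
top [127. 212.] 1246 min [0.291 0.455 0.012] max [0.498 0.584 0.196]
top [366. 200.] 160 min [ 0.65  -0.268  0.012] max [ 0.702 -0.199  0.025]
top [402. 203.] 170 min [ 0.68  -0.418  0.012] max [ 0.713 -0.299  0.029]
top [200. 210.] 601 min [0.454 0.157 0.012] max [0.548 0.449 0.033]
top [287. 228.] 89 min [ 0.485 -0.04   0.012] max [0.54  0.041 0.024]
top [378. 237.] 247 min [ 0.491 -0.315  0.012] max [ 0.578 -0.272  0.105]
top [328. 237.] 242 min [ 0.479 -0.16   0.013] max [ 0.533 -0.11   0.077]
top [227. 269.] 140 min [0.277 0.136 0.012] max [0.391 0.186 0.025]
top [318. 277.] 430 min [ 0.292 -0.187  0.013] max [ 0.449 -0.088  0.038]
top [506. 285.] 286 min [ 0.38  
[... 1006 characters left out ...]
49 min [ 0.477 -0.163  0.012] max [ 0.532 -0.111  0.072]
scene [273. 241.] 29 min [0.484 0.007 0.012] max [0.506 0.037 0.017]
scene [290. 240.] 49 min [ 0.505 -0.04   0.012] max [0.538 0.006 0.017]
scene [432. 246.] 214 min [ 0.676 -0.417  0.012] max [ 0.71  -0.299  0.025]
scene [201. 250.] 48 min [0.324 0.153 0.012] max [0.389 0.181 0.017]
scene [301. 282.] 694 min [ 0.292 -0.19   0.012] max [ 0.454 -0.09   0.028]
scene [484. 332.] 1541 min [ 0.2   -0.592  0.012] max [ 0.343 -0.552  0.3  ]
268 172 [0.649 0.102 0.128]
320 190 [ 0.602 -0.076  0.188]
378 245 [ 0.516 -0.3    0.053]
202 210 [0.503 0.298 0.024]
165 210 [0.472 0.419 0.027]
240 210 [0.534 0.173 0.024]
384 300 [ 0.32  -0.328  0.164]
```

View pics/c1.png

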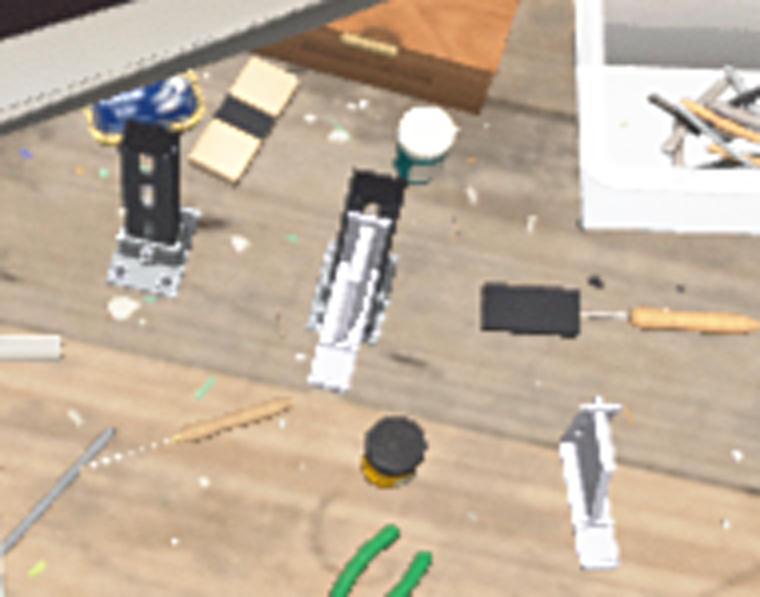

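The three candidates for upright and bracket are the empty black upright at top (268,172), upright_a at (320,190) carrying its bracket, and the green upright at (384,300), which is a decoy. The crop confirms (268,172) as the empty upright, and the loose grey bracket at (378,245), standing on its arm. The off-white tube is at (202,210). Next I'll fit poses from both clouds.

```bash
cat > fit.py <<'E'
from h import *
T=load('top0');S=load('scene0');WT=pts(T);WS=pts(S)
def box(w,lo,hi): return w[np.all((w>lo)&(w<hi),-1)]
def grey(z,W):
    return W
for nm,W in(('top',WT),('scene',WS)):
    # channels: points with z .06-.24
    for un,lo,hi in(('B',(.62,.06,.05),(.80,.20,.26)),('A',(.62,-.125,.05),(.80,-.04,.26))):
        q=box(W,lo,hi);print(nm,un,len(q))
        for a in np.arange(.05,.25,.02):
            s=q[(q[:,2]>a)&(q[:,2]<a+.02)]
            if len(s)>4: print('  z%.2f'%a,len(s),'x',np.percentile(s[:,0],[3,50,97]).round(3),'y',np.percentile(s[:,1],[3,50,97]).round(3))
        print('  topz',np.sort(q[:,2])[-12:].round(4))
    q=box(W,(.42,-.34,.012),(.62,-.25,.13))
    print(nm,'brk',len(q))
    s=q[(q[:,2]>.07)]
    if len(s)>5:
        print(s[np.argsort(s[:,0])][::max(1,len(s)//30)].round(3).tolist())
    # tube
    q=box(W,(.44,.14,.010),(.56,.46,.04)); c=q.mean(0); u=np.linalg.svd(q[:,:2]-c[:2])[2][0]; tt=(q[:,:2]-c[:2])@u
    n=np.array([-u[1],u[0]]); 
    print('tube c',c.round(4),'dir',u.round(4),'range',np.percentile(tt,[.5,99.5]).round(4),'perp',np.percentile((q[:,:2]-c[:2])@n,[1,50,99]).round(4),'z',np.percentile(q[:,2],[50,95]).round(4),'mid',(c[:2]+u*np.mean(np.percentile(tt,[.5,99.5]))).round(4))
E
python3 fit.py
```

```text
top B 407
  z0.05 28 x [0.645 0.649 0.665] y [0.081 0.103 0.127]
  z0.07 30 x [0.646 0.649 0.664] y [0.085 0.099 0.126]
  z0.09 40 x [0.647 0.649 0.66 ] y [0.085 0.108 0.129]
  z0.11 34 x [0.646 0.649 0.664] y [0.085 0.102 0.129]
  z0.13 33 x [0.647 0.649 0.665] y [0.085 0.112 0.129]
  z0.15 36 x [0.646 0.649 0.655] y [0.086 0.108 0.128]
  z0.17 44 x [0.647 0.649 0.665] y [0.085 0.102 0.126]
  z0.19 31 x [0.647 0.65  0.665] y [0.086 0.098 0.127]
  z0.21 131 x [0.647 0.659 0.674] y [0.086 0.108 0.128]
  topz [0.2257 0.2257 0.2258 0.2259 0.226  0.2267 0.2268 0.2268 0.2274 0.2281
 0.2282 0.2283]
top A 489
  z0.05 42 x [0.644 0.78  0.797] y [-0.122 -0.093 -0.051]
  z0.07 79 x [0.646 0.788 0.799] y [-0.12  -0.099 -0.053]
  z0.09 50 x [0.622 0.633 0.647] y [-0.091 -0.077 -0.052]
  z0.11 27 x [0.64  0.642 0.648] y [-0.093 -0.079 -0.053]
  z0.13 24 x [0.64  0.643 0.647] y [-0.091 -0.065 -0.051]
  z0.15 26 x [0.64  0.643 0.648] y [-0.093 -0.08  -0.052]
  z0.17 43 x [0.625 0.643 0.649] y [-0.092 -0.071 -0.052]
  z0.19 57 x [0.622 0.643 0.649] y [-0.091 -0.073 -0.053]
  z0.21 125 x [0.645 0.655
[... 2641 characters left out ...]
, 0.096], [0.566, -0.283, 0.1], [0.566, -0.294, 0.094], [0.567, -0.288, 0.098], [0.567, -0.291, 0.096], [0.567, -0.297, 0.095], [0.568, -0.291, 0.093], [0.568, -0.297, 0.091], [0.568, -0.291, 0.098], [0.568, -0.302, 0.093], [0.568, -0.293, 0.096], [0.569, -0.277, 0.096], [0.569, -0.286, 0.093], [0.569, -0.299, 0.091], [0.569, -0.293, 0.098], [0.57, -0.302, 0.089], [0.57, -0.298, 0.096], [0.571, -0.301, 0.094], [0.571, -0.298, 0.093], [0.573, -0.295, 0.094], [0.573, -0.3, 0.096], [0.573, -0.294, 0.097], [0.573, -0.297, 0.097], [0.576, -0.299, 0.096]]
tube c [0.4972 0.2982 0.0187] dir [ 0.2605 -0.9655] range [-0.1542  0.1461] perp [-0.0108 -0.0009  0.0139] z [0.0191 0.0246] mid [0.4962 0.3021]
```

drive_tool(increments=[[[0,0,-0.05],0],[[0,0,-0.05],0],[[-0.0364,-0.0454,0],0],[[-0.0364,-0.0454,0],0],[[-0.0364,-0.0454,0],0],[[-0.0364,-0.0454,0],0],[[-0.0364,-0.0454,0],0],[[-0.0364,-0.0454,0],0],[[-0.0364,-0.0454,0],0],[[-0.0364,-0.0454,0],0],[[-0.0364,-0.0454,0],0],[[-0.0364,-0.0454,0],0],[[-0.0364,-0.0454,0],0],[[-0.0364,-0.0454,0],0],[[-0.0364,-0.0454,0],0],[[-0.0364,-0.0454,0],0],[[-0.0364,-0.0454,0],0],[[-0.0364,-0.0454,0],0]])

```text
clock: 2.4
tool_pos: [0.5301, -0.3014, 0.2959]
eef_rot: [[-0.976, 0.219, -0.0], [0.219, 0.976, 0.001], [0.0, 0.0, -1.0]]
contact_force: [2.1, -0.9, 0.8]
gripper_width: 0.0854
gripper_force: 0.0
```

drive_tool(increments=[[[0,0,0.02],-0.178],[[0,0,0.02],-0.178],[[0,0,0.02],-0.178],[[0,0,0],0],[[0,0,0],0]])

```text
clock: 3.02
tool_pos: [0.5299, -0.2998, 0.237]
eef_rot: [[-0.952, -0.305, 0.001], [-0.305, 0.952, -0.0], [-0.0, -0.001, -1.0]]
contact_force: [0.1, 0.3, 0.6]
gripper_width: 0.085
gripper_force: 0.0
```

Run:
```python
from h import *
o=sensors.observe(); print(o['clock'],o['tool_pos'].round(4),o['eef_rot'].round(3).tolist(),o['contact_force'])
p,d,m=save('wrist','w1')
z=load('w1');W=pts(z,True);np.set_printoptions(suppress=True)
cv2.imwrite('pics/w1b.png',cv2.resize(p[:,:,::-1],None,fx=1.4,fy=1.4))
q=W[np.all((W>(.40,-.36,.012))&(W<(.62,-.24,.12)),-1)]
rt=q[(q[:,2]>.082)]
print(len(q),len(rt))
h=np.histogram(q[:,2],bins=np.arange(.012,.12,.006));print(h)
```

```text
3.025 [ 0.5299 -0.2998  0.237 ] [[-0.952, -0.305, 0.001], [-0.305, 0.952, -0.0], [-0.0, -0.001, -1.0]] [0.12400019 0.25160047 0.60195387]
1440 740
(array([140,  49,  43,  47,  42,  53,  52,  56,  55,  60,  59,  68,  89,
       473, 145,   9,   0]), array([0.012, 0.018, 0.024, 0.03 , 0.036, 0.042, 0.048, 0.054, 0.06 ,
       0.066, 0.072, 0.078, 0.084, 0.09 , 0.096, 0.102, 0.108, 0.114]))
```

View pics/w1b.png

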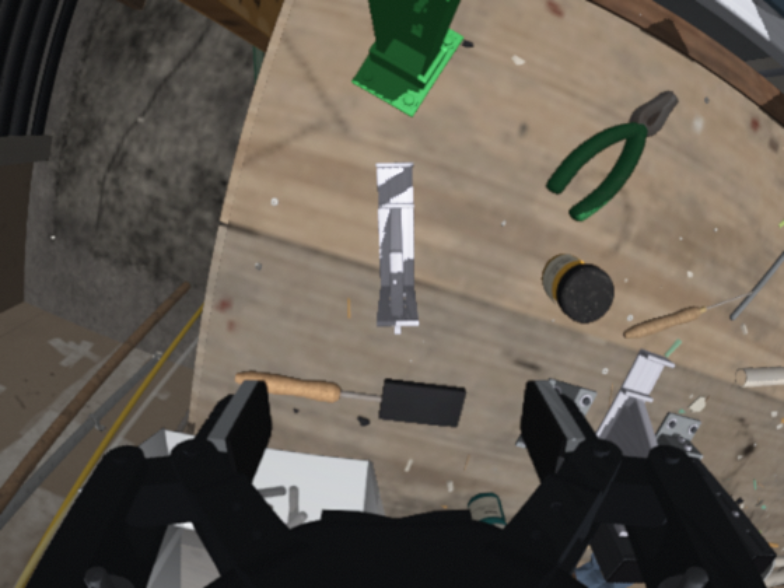

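The wrist view shows the loose bracket upright, with its cradle end at (395,185), its back plate at (397,325) and a hook tip at (397,330) in the 1.4x picture. It lies nearly parallel to the tool x axis.

Run:
```python
from h import *
z=load('w1');W=pts(z,True);np.set_printoptions(suppress=True,precision=4)
def line(q):
    c=q.mean(0);u=np.linalg.svd(q[:,:2]-c[:2],full_matrices=False)[2][0];return c,u,np.degrees(np.arctan2(u[1],u[0]))
q=W[np.all((W>(.40,-.36,-.01))&(W<(.62,-.24,.12)),-1)]
yaw=np.radians(17.8)
for it in range(4):
    e=np.array([np.cos(yaw),np.sin(yaw)]);n=np.array([-e[1],e[0]])
    X=q[:,:2]@e;Y=q[:,:2]@n;Z=q[:,2]
    bp=(Z>.096);xf=np.percentile(X[bp],98)
    rib=(Z>.085)&(Z<.096)&(X<xf-.008)&(X>xf-.055)
    A=np.polyfit(X[rib],Y[rib],1);print(rib.sum(),np.degrees(yaw),A, 'Z rib',np.median(Z[rib]))
    yaw+=A[0]
e=np.array([np.cos(yaw),np.sin(yaw)]);n=np.array([-e[1],e[0]]);X=q[:,:2]@e;Y=q[:,:2]@n
print('bp X',np.percentile(X[bp],[2,25,50,75,98]),'Y',np.percentile(Y[bp],[1,99]),'Z',np.median(Z[bp]))
print('rib Y',np.percentile(Y[rib],[2,50,98]))
arm=(Z<.03)&(Z>.002)&(Y>np.median(Y[rib])-.025)&(Y<np.median(Y[rib])+.025)
print('front X',np.percentile(X[arm&(Z>.011)],[.5,2,5]))
y0=np.percentile(Y[bp],[1,99]).mean();
for xx,nm in((xf,'origin'),(xf-.034,'grip')): print(nm,xx,e*xx+n*np.median(Y[rib]),e*xx+n*y0)
# uprights A,B in this view & in others
for nm,WW in(('w',W),('top',pts(load('top0'))),('scene',pts(load('scene0')))):
  for un,lo,hi,zz in(('B',.08,.135,(.1,.21)),('A',-.1,-.045,(.205,.226)),('Afull',-.1,-.045,(.1,.2))):
    s=WW[np.all((WW>(.625 if un!='Afull' else .637,lo,zz[0]))&(WW<(.66,hi,zz[1])),-1)]
    if len(s)<15: print(nm,un,len(s)); continue
    # front face: y bins -> mode x
    k=np.ones(len(s),bool)
    for _ in range(8):
        a=np.polyfit(s[k,1],s[k,0],1);r_=s[:,0]-np.polyval(a,s[:,1]);k=abs(r_)<max(.0025,1.5*np.median(abs(r_)))
    print(nm,un,len(s),k.sum(),'face x at mid',np.polyval(a,(lo+hi)/2),'slope deg',np.degrees(np.arctan(a[0])),'y',np.percentile(s[k,1],[2,98]),np.std(r_[k]))
```

```text
413 17.8 [ 0.0203 -0.4544] Z rib 0.09089473618385112
413 18.962089458964506 [ 0.0009 -0.4546] Z rib 0.09089473618385112
413 19.011493588725543 [ 0.     -0.4546] Z rib 0.09089473618385112
413 19.013600347965717 [ 0.     -0.4546] Z rib 0.09089473618385112
bp X [0.4425 0.4432 0.444  0.4453 0.4468] Y [-0.4698 -0.4396] Z 0.10075811847269839
rib Y [-0.4593 -0.4546 -0.45  ]
front X [0.2718 0.273  0.2744]
origin 0.44677337270073686 [ 0.5705 -0.2843] [ 0.5705 -0.2843]
grip 0.4127733727007369 [ 0.5384 -0.2954] [ 0.5384 -0.2954]
w B 646 615 face x at mid 0.649948260255725 slope deg 0.5692911789310712 y [0.088  0.1313] 0.0006810782397090096
w A 275 171 face x at mid 0.646296811374584 slope deg -5.340967530597251 y [-0.0924 -0.0785] 0.0009085922820418842
w Afull 174 114 face x at mid 0.6365314937322109 slope deg -34.44601003975111 y [-0.0927 -0.0805] 0.0015149152714199778
top B 183 161 face x at mid 0.6490705622581155 slope deg -0.014752873835712855 y [0.0855 0.1293] 0.001205920821927139
top A 45 35 face x at mid 0.6467313293361441 slope deg -0.06447953555927681 y [-0.092  -0.0515] 0.0012128998437532991
top Afull 155 95 face x at mid 0.6420556159583367 slope deg -0.9069650759080726 y [-0.0896 -0.0555] 0.0012925292856228471
scene B 455 307 face x at mid 0.6482441806391173 slope deg -0.039091266069721124 y [0.0854 0.129 ] 0.001649483936641292
scene A 120 77 face x at mid 0.6468791373990337 slope deg 0.9390111053425267 y [-0.0944 -0.0499] 0.0017510907932406425
scene Afull 341 241 face x at mid 0.6421967955691853 slope deg -9.792467499538274 y [-0.095 -0.058] 0.0024580625694733804
```

drive_tool(increments=[[[-0.0094,0.0016,0.03],-0.022],[[0,0,0.045],0],[[0,0,0.045],0],[[0,0,0.04],0],[[0,0,0.018],0],[[0,0,0],0],[[0,0,0],0]])

```text
clock: 3.95
tool_pos: [0.5394, -0.2963, 0.0604]
eef_rot: [[-0.944, -0.329, 0.003], [-0.329, 0.944, -0.002], [-0.002, -0.003, -1.0]]
contact_force: [0.3, 0.6, 0.3]
gripper_width: 0.0852
gripper_force: 0.0
```

drive_tool(increments=[[[0,0,0],0],[[0,0,0],0],[[0,0,0],0],[[0,0,0],0],[[0,0,0],0],[[0,0,0],0],[[0,0,0],0],[[0,0,0],0]], grip=1, newtons=60)

```text
clock: 4.95
tool_pos: [0.5381, -0.2952, 0.0583]
eef_rot: [[-0.944, -0.329, -0.0], [-0.329, 0.944, 0.0], [0.0, 0.0, -1.0]]
contact_force: [0.9, -0.4, -0.5]
gripper_width: -0.0003
gripper_force: 0.0
```

The fingers closed on nothing, so I'll look before doing anything else.

Run:
```python
from h import *
np.set_printoptions(suppress=True,precision=4)
p,d,m=save('wrist','w2');save('top','t2')
z=load('w2');W=pts(z,True)
cv2.imwrite('pics/w2b.png',np.hstack([cv2.resize(p[100:420,130:430,::-1],None,fx=1.6,fy=1.6),cv2.resize(load('t2')['p'][190:330,330:420,::-1],(320,512))]))
o=sensors.observe();print(o['tool_pos'],o['gripper_width'])
K=z['K'];print(K,m)
```

```text
[ 0.5381 -0.2952  0.0583] -0.0005896316050213443
[[325.1923   0.     282.5194]
 [  0.     325.1923 214.0343]
 [  0.       0.       1.    ]] {'camera_matrix': array([[325.1923,   0.    , 282.5194],
       [  0.    , 325.1923, 214.0343],
       [  0.    ,   0.    ,   1.    ]]), 'rvec': array([-1.7038, -2.3943, -0.3759]), 'tvec': array([ 0.454 , -0.39  ,  0.1239])}
```

View pics/w2b.png

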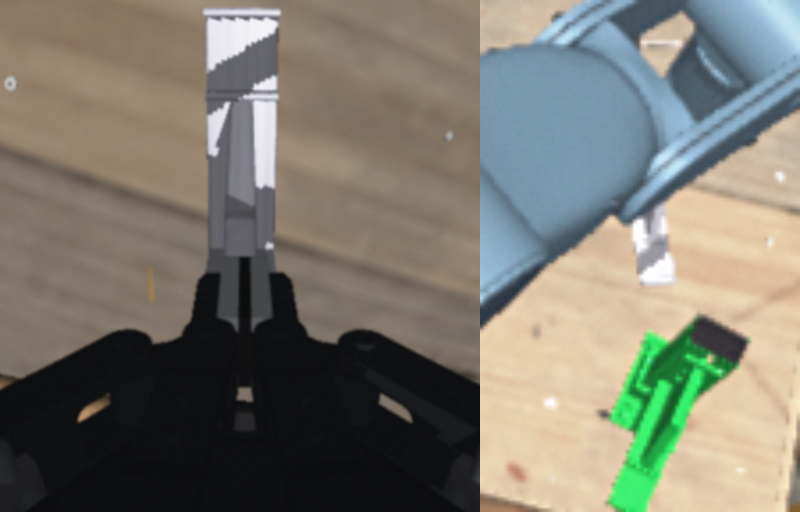

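Run:
```python
from h import *
np.set_printoptions(suppress=True,precision=4)
yaw=np.radians(19.0);e=np.array([np.cos(yaw),np.sin(yaw)]);n=np.array([-e[1],e[0]])
for f in('w1','w2'):
    W=pts(load(f),True)
    q=W[np.all((W>(.40,-.36,.002))&(W<(.62,-.24,.12)),-1)]
    X=q[:,:2]@e;Y=q[:,:2]@n;Z=q[:,2];c=abs(Y+.4546)<.022
    for a in np.arange(.31,.46,.01):
        s=c&(X>a)&(X<a+.01)
        if s.sum()>3: print(f,a.round(2),s.sum(),'Zmax',np.percentile(Z[s],[50,97]),'Y',np.percentile(Y[s],[2,98]))
z=load('w2');W=pts(z,True)
for v in (200,225,245,258,262,270,280,290,300,310,330,340,346,352,360):
    w=W[v,278:288];print(v,[ (round(float(a[:2]@e),3),round(float(a[:2]@n),3),round(float(a[2]),3)) for a in w[[0,2,4,5,7,9]]])
o=sensors.observe();print(o['tool_pos'][:2]@e,o['tool_pos'][:2]@n)
```

```text
w1 0.31 45 Zmax [0.0023 0.003 ] Y [-0.4757 -0.4343]
w1 0.32 64 Zmax [0.0026 0.017 ] Y [-0.4743 -0.4351]
w1 0.33 214 Zmax [0.0051 0.0176] Y [-0.4701 -0.4379]
w1 0.34 221 Zmax [0.0049 0.0063] Y [-0.4712 -0.4356]
w1 0.35 215 Zmax [0.0048 0.0065] Y [-0.4729 -0.4382]
w1 0.36 217 Zmax [0.0056 0.0191] Y [-0.4706 -0.4359]
w1 0.37 248 Zmax [0.0054 0.0461] Y [-0.47  -0.438]
w1 0.38 259 Zmax [0.0061 0.0731] Y [-0.4702 -0.4384]
w1 0.39 260 Zmax [0.0064 0.0915] Y [-0.4719 -0.4385]
w1 0.4 220 Zmax [0.0061 0.0921] Y [-0.4743 -0.4364]
w1 0.41 209 Zmax [0.0057 0.0922] Y [-0.4744 -0.4351]
w1 0.42 208 Zmax [0.0057 0.092 ] Y [-0.4703 -0.4352]
w1 0.43 219 Zmax [0.0057 0.0918] Y [-0.4727 -0.4351]
w1 0.44 666 Zmax [0.074  0.1017] Y [-0.4701 -0.439 ]
w1 0.45 27 Zmax [0.0948 0.0959] Y [-0.4731 -0.4346]
w2 0.31 82 Zmax [0.0022 0.003 ] Y [-0.4762 -0.4331]
w2 0.32 154 Zmax [0.0157 0.0173] Y [-0.4741 -0.4367]
w2 0.33 660 Zmax [0.0052 0.0175] Y [-0.4701 -0.4386]
w2 0.34 638 Zmax [0.0048 0.0062] Y [-0.4699 -0.4386]
w2 0.35 647 Zmax [0.0049 0.0062] Y [-0.47   -0.4386]
w2 0.36 709 Zmax [0.0067 0.0191] Y [-0.4701 -0.
[... 2037 characters left out ...]
(0.417, -0.453, 0.133), (0.417, -0.452, 0.132), (0.412, -0.451, 0.139)]
340 [(0.415, -0.455, 0.14), (0.423, -0.454, 0.131), (0.423, -0.453, 0.132), (0.423, -0.453, 0.132), (0.423, -0.452, 0.131), (0.415, -0.451, 0.14)]
346 [(0.419, -0.455, 0.139), (0.539, -0.455, 0.002), (0.539, -0.453, 0.002), (0.54, -0.452, 0.001), (0.54, -0.45, 0.001), (0.418, -0.451, 0.14)]
352 [(0.542, -0.457, 0.007), (0.541, -0.455, 0.008), (0.542, -0.453, 0.007), (0.543, -0.452, 0.006), (0.543, -0.45, 0.007), (0.543, -0.449, 0.006)]
360 [(0.546, -0.457, 0.014), (0.545, -0.455, 0.015), (0.545, -0.453, 0.016), (0.546, -0.452, 0.014), (0.545, -0.45, 0.015), (0.545, -0.449, 0.015)]
0.41261944804932305 -0.45433018911967055
```

Run:
```python
from h import *
yaw=np.radians(19.0);e=np.array([np.cos(yaw),np.sin(yaw)]);n=np.array([-e[1],e[0]])
for f,rows in(('w2',(255,260,264,270,280,290,300)),):
    W=pts(load(f),True)
    for v in rows:
        print(v,[(u,round(float(W[v,u,:2]@e)*1000),round(float(W[v,u,:2]@n)*1000)+454,round(float(W[v,u,2])*1000)) for u in range(256,312,3)])
W=pts(load('w1'),True)
for v in (290,310,330): print(v,[(u,round(float(W[v,u,:2]@e)*1000),round(float(W[v,u,:2]@n)*1000)+454,round(float(W[v,u,2])*1000)) for u in list(range(140,200,6))+list(range(370,430,6))])
```

```text
255 [(256, 445, -20, 1), (259, 444, -18, 2), (262, 443, -15, 5), (265, 443, -13, 5), (268, 442, -10, 6), (271, 403, -5, 91), (274, 403, -3, 90), (277, 403, -2, 91), (280, 402, 0, 91), (283, 402, 1, 91), (286, 403, 3, 90), (289, 403, 4, 90), (292, 443, 8, 5), (295, 442, 11, 6), (298, 443, 13, 5), (301, 445, 16, 1), (304, 445, 18, 1), (307, 445, 21, 0), (310, 445, 23, 1)]
260 [(256, 449, -20, 2), (259, 449, -18, 1), (262, 443, -15, 14), (265, 443, -12, 14), (268, 443, -10, 14), (271, 402, -5, 98), (274, 401, -3, 99), (277, 401, -2, 99), (280, 401, 0, 99), (283, 402, 1, 98), (286, 402, 3, 98), (289, 401, 4, 99), (292, 402, 5, 98), (295, 402, 7, 98), (298, 442, 13, 15), (301, 443, 15, 14), (304, 449, 18, 1), (307, 449, 21, 1), (310, 449, 23, 1)]
264 [(256, 453, -20, 1), (259, 443, -16, 21), (262, 443, -14, 20), (265, 443, -12, 21), (268, 442, -10, 22), (271, 402, -4, 103), (274, 402, -3, 102), (277, 402, -2, 102), (280, 401, 0, 103), (283, 401, 1, 103), (286, 402, 2, 102), (289, 401, 4, 103), (292, 402, 5, 102), (295, 402, 7, 103), (298, 443, 13, 21), (301, 442, 15, 23), (304, 453, 18, 1
[... 2218 characters left out ...]
402, -43, 306), (188, 408, -43, 297), (194, 614, -145, 1), (370, 620, 132, 2), (376, 411, 42, 296), (382, 406, 42, 303), (388, 401, 42, 310), (394, 397, 43, 315), (400, 393, 42, 322), (406, 394, 45, 321), (412, 393, 47, 322), (418, 397, 52, 317), (424, 398, 55, 317)]
330 [(140, 390, -47, 336), (146, 391, -46, 335), (152, 390, -43, 336), (158, 391, -42, 334), (164, 399, -45, 324), (170, 401, -44, 320), (176, 406, -44, 315), (182, 411, -44, 308), (188, 629, -149, 34), (194, 631, -140, 31), (370, 662, 137, 0), (376, 662, 147, 1), (382, 414, 42, 307), (388, 408, 42, 314), (394, 403, 42, 321), (400, 401, 43, 324), (406, 392, 40, 335), (412, 393, 42, 335), (418, 392, 44, 336), (424, 392, 47, 336)]
```

Depth shows the shut finger tips at z≈0.095, just above the rib top at 0.091. The real tips are therefore about 36 mm above the reported TCP. I'll reopen and descend in steps, watching the force.

drive_tool(increments=[[[0,0,0],0],[[0,0,0],0],[[0,0,0],0],[[0,0,0],0],[[0,0,0],0],[[0,0,0],0],[[0,0,0.008],0],[[0,0,0.008],0],[[0,0,0],0]], grip=-1)

```text
clock: 6.18
tool_pos: [0.5373, -0.2946, 0.041]
eef_rot: [[-0.944, -0.329, -0.002], [-0.329, 0.944, 0.002], [0.001, 0.002, -1.0]]
contact_force: [-0.2, 0.2, 0.2]
gripper_width: 0.0854
gripper_force: 0.0
```

Run:
```python
from h import *
p,d,m=save('wrist','w3');save('scene','s3')
yaw=np.radians(19.0);e=np.array([np.cos(yaw),np.sin(yaw)]);n=np.array([-e[1],e[0]])
W=pts(load('w3'),True);o=sensors.observe();print(o['tool_pos'],o['contact_force'])
X=W[...,:2]@e;Y=W[...,:2]@n+.4546;Z=W[...,2]
for s in(-1,1):
    m=(Y*s>.03)&(Y*s<.06)&(X>.395)&(X<.43)&(Z>.02)
    print(s,m.sum(),np.percentile(Z[m],[0,.5,2,5,50,95]).round(4))
cv2.imwrite('pics/w3b.png',cv2.resize(p[:,:,::-1],None,fx=1.4,fy=1.4))
```

```text
[ 0.53792085 -0.29512125  0.04195754] [ 0.63387488  0.55739304 -0.36957926]
-1 8802 [0.0895 0.0921 0.0954 0.1009 0.1442 0.1771]
1 6581 [0.0897 0.0918 0.0947 0.0991 0.1418 0.1748]
```

View pics/w3b.png

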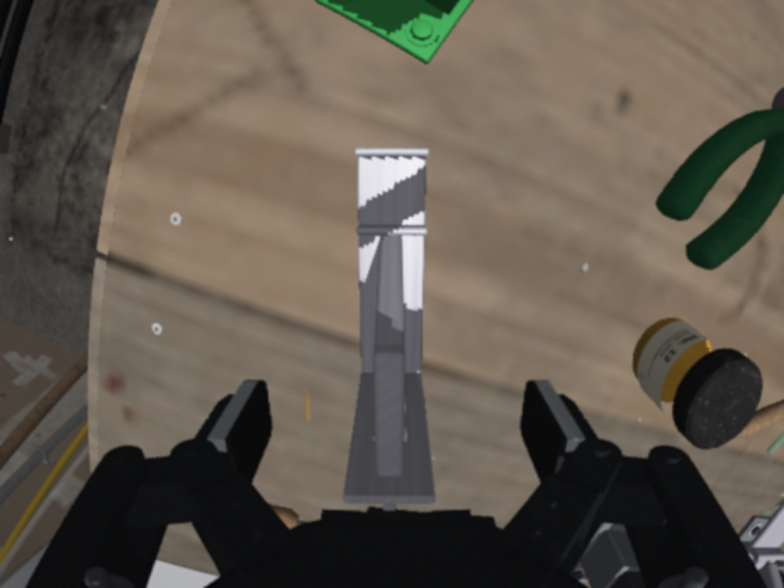

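The wrist view shows the open fingers at (255,400) and (545,400) straddling the rib at (390,410), with tips at z≈0.09 while the TCP reads 0.042. I'll go down 18 mm more and close.

drive_tool(increments=[[[0,0,0.009],0],[[0,0,0.009],0],[[0,0,0],0],[[0,0,0],0]])

```text
clock: 6.78
tool_pos: [0.538, -0.2953, 0.0242]
eef_rot: [[-0.944, -0.329, -0.0], [-0.329, 0.944, 0.0], [0.0, 0.0, -1.0]]
contact_force: [-0.2, 0.1, -0.2]
gripper_width: 0.0855
gripper_force: 0.0
```

drive_tool(increments=[[[0,0,0],0],[[0,0,0],0],[[0,0,0],0],[[0,0,0],0],[[0,0,0],0],[[0,0,0],0],[[0,0,0],0],[[0,0,0],0]], grip=1, newtons=60)

```text
clock: 7.78
tool_pos: [0.5381, -0.2953, 0.0244]
eef_rot: [[-0.944, -0.329, 0.0], [-0.329, 0.944, -0.0], [-0.0, -0.0, -1.0]]
contact_force: [0.3, 0.1, 0.2]
gripper_width: 0.0092
gripper_force: 61.0
```

drive_tool(increments=[[[0,0,-0.03],0],[[0,0,-0.045],0],[[0,0,-0.045],0.172],[[0,0,0],0.172],[[0.05,0,0],0],[[0.05,0,0],0],[[0,0.05,0],0],[[0,0.05,0],0],[[0,0.05,0],0],[[0,0.05,0],0],[[0,0.05,0],0],[[0,0.05,0],0],[[0,0.05,0],0],[[0,0.045,0],0],[[-0.045,0,0],0],[[-0.045,0,0],0],[[-0.045,0,0],0],[[0,0,0],0],[[0,0,0],0],[[0,0,0],0]])

```text
clock: 10.28
tool_pos: [0.5751, 0.0996, 0.1441]
eef_rot: [[-1.0, 0.009, -0.001], [0.009, 1.0, 0.0], [0.001, 0.0, -1.0]]
contact_force: [-0.6, 0.1, -2.8]
gripper_width: 0.0091
gripper_force: 60.5
```

Run:
```python
from h import *
np.set_printoptions(suppress=True,precision=4)
p,d,m=save('wrist','w4');save('scene','s4')
o=sensors.observe();print(o['clock'],o['tool_pos'],o['eef_rot'][:,0],o['contact_force'])
W=pts(load('w4'),True);s=load('s4');WS=pts(s)
for nm,w in(('w',W),('s',WS)):
    print(nm)
    q=w[np.all((w>(.54,.05,.05))&(w<(.70,.17,.26)),-1)]
    bp=q[(q[:,2]>.205)&(q[:,2]<.245)]
    k=(q[:,0]>.640)&(q[:,0]<.66)&(q[:,2]>.06)
    f=q[k]
    a=np.polyfit(f[:,1],f[:,0],1);r_=f[:,0]-np.polyval(a,f[:,1]);f=f[abs(r_)<.003];a=np.polyfit(f[:,1],f[:,0],1)
    print('face',len(f),a,np.polyval(a,.107),'y',np.percentile(f[:,1],[1,99]),'ztop',np.percentile(f[:,2],[98,99.5]))
    b=q[(q[:,0]>.60)&(q[:,0]<.639)&(q[:,2]>.12)]
    if len(b): print('brk',len(b),'x',np.percentile(b[:,0],[1,50,90,95,99]),'y',np.percentile(b[:,1],[1,50,99]),'z',np.percentile(b[:,2],[50,97,99.5]))
img=np.hstack([cv2.resize(p[150:400,150:420,::-1],(486,450)),cv2.resize(s['p'][130:230,255:325,::-1],(312,450))])
cv2.imwrite('pics/c4.png',img)
```

```text
10.375 [0.5756 0.0995 0.1446] [-1.      0.0086  0.0002] [ 0.0329 -0.0623 -2.2068]
wTraceback (most recent call last):
  File "<stdin>", line 12, in <module>
    raise TypeError("expected non-empty vector for x")
TypeError: expected non-empty vector for x
```

Run:
```python
from h import *
np.set_printoptions(suppress=True,precision=4)
s=load('s4');w=pts(s)
q=w[np.all((w>(.48,.05,.05))&(w<(.70,.17,.26)),-1)]
b=q[(q[:,0]<.638)&(q[:,2]>.10)]
print(len(b))
for lo in np.arange(.58,.64,.004):
    t=b[(b[:,0]>lo)&(b[:,0]<lo+.004)]
    if len(t)>2: print(round(lo,3),len(t),'y',np.percentile(t[:,1],[3,50,97]),'z',np.percentile(t[:,2],[3,97]))
a=load('w4')['p'];
img=np.hstack([cv2.resize(a[150:400,150:420,::-1],(486,450)),cv2.resize(s['p'][130:230,255:325,::-1],(312,450),interpolation=cv2.INTER_CUBIC)])
cv2.imwrite('pics/c4.png',img)
```

```text
1120
0.58 43 y [0.0624 0.0947 0.1436] z [0.123  0.2544]
0.584 33 y [0.0652 0.0897 0.1383] z [0.1198 0.2463]
0.588 20 y [0.0807 0.0926 0.0956] z [0.1204 0.2037]
0.592 10 y [0.0853 0.0929 0.0962] z [0.1243 0.2201]
0.596 18 y [0.0813 0.0939 0.095 ] z [0.1236 0.1691]
0.6 57 y [0.081  0.0876 0.0947] z [0.1221 0.2006]
0.604 49 y [0.0817 0.0865 0.096 ] z [0.1216 0.1992]
0.608 12 y [0.0841 0.0852 0.0936] z [0.1299 0.203 ]
```

View pics/c4.png

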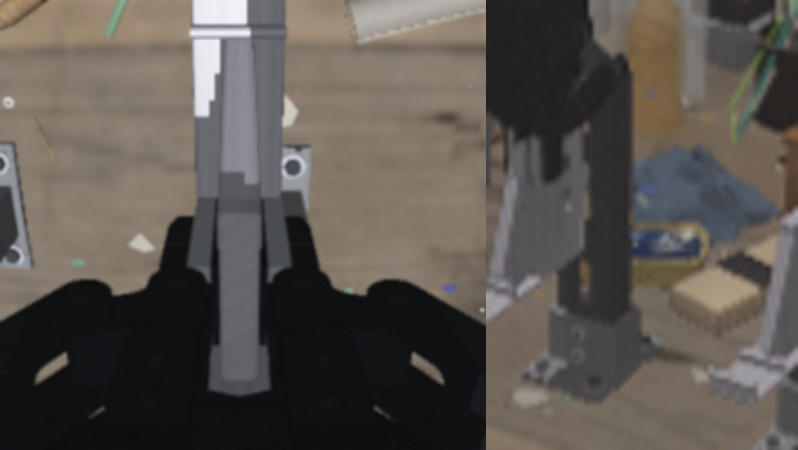

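The wrist view shows the rib centred between the fingers, and the scene view shows the plate just in front of the upright. I'll approach to about 4 mm short of hook contact.

drive_tool(increments=[[[-0.013,0.0078,0.002],0],[[-0.013,0,0],0],[[0,0,0],0],[[0,0,0],0]])

```text
clock: 10.88
tool_pos: [0.6025, 0.107, 0.1419]
eef_rot: [[-1.0, 0.009, -0.001], [0.009, 1.0, -0.0], [0.001, -0.0, -1.0]]
contact_force: [-1.1, 0.2, -3.4]
gripper_width: 0.0096
gripper_force: 60.5
```

drive_tool(increments=[[[-0.002,0,0],0],[[-0.002,0,0],0],[[-0.001,0,0],0],[[-0.001,0,0],0],[[0,0,0],0]])

```text
clock: 11.5
tool_pos: [0.6068, 0.107, 0.1423]
eef_rot: [[-1.0, 0.009, -0.003], [0.009, 1.0, -0.0], [0.003, -0.0, -1.0]]
contact_force: [-6.3, -0.3, 1.8]
gripper_width: 0.009
gripper_force: 61.1
```

drive_tool(increments=[[[0.003,0,0],0],[[0,0,-0.002],0],[[-0.0015,0,0],0],[[-0.0015,0,0],0],[[-0.001,0,0],0],[[0,0,0],0]])

```text
clock: 12.25
tool_pos: [0.6096, 0.1074, 0.144]
eef_rot: [[-1.0, 0.009, -0.0], [0.009, 1.0, 0.001], [0.0, 0.001, -1.0]]
contact_force: [-0.1, 1.3, -2.7]
gripper_width: 0.0089
gripper_force: 60.5
```

It's entering the slots, with no force at 3 mm past the earlier contact. I'll push in until flush.

drive_tool(increments=[[[-0.0015,0,0],0],[[-0.0015,0,0],0],[[-0.001,0,0],0],[[-0.001,0,0],0],[[0,0,0],0]])

```text
clock: 12.88
tool_pos: [0.6145, 0.1072, 0.1441]
eef_rot: [[-1.0, 0.009, -0.0], [0.009, 1.0, 0.0], [0.0, 0.0, -1.0]]
contact_force: [-2.5, 3.5, -4.2]
gripper_width: 0.0091
gripper_force: 60.3
```

drive_tool(increments=[[[-0.001,0,0],0],[[-0.001,0,0],0],[[0,0,0],0]])

```text
clock: 13.25
tool_pos: [0.6155, 0.1072, 0.1441]
eef_rot: [[-1.0, 0.009, -0.002], [0.009, 1.0, 0.0], [0.002, 0.0, -1.0]]
contact_force: [-6.2, 3.5, -2.8]
gripper_width: 0.0092
gripper_force: 60.5
```

drive_tool(increments=[[[0,0.0005,0.003],0],[[0,0,0.003],0],[[0,0,0],0]])

```text
clock: 13.62
tool_pos: [0.6157, 0.1073, 0.1395]
eef_rot: [[-1.0, 0.009, -0.001], [0.009, 1.0, -0.0], [0.001, -0.0, -1.0]]
contact_force: [-8.2, 2.0, 3.5]
gripper_width: 0.0089
gripper_force: 61.5
```

drive_tool(increments=[[[0,0,0.002],0],[[0,0,0.002],0],[[0,0,0],0]])

```text
clock: 14.0
tool_pos: [0.6158, 0.1074, 0.1388]
eef_rot: [[-1.0, 0.009, 0.001], [0.009, 1.0, -0.0], [-0.001, -0.0, -1.0]]
contact_force: [-14.4, 2.8, 19.9]
gripper_width: 0.0089
gripper_force: 64.0
```

drive_tool(increments=[[[0.0008,0,0],0],[[0,0,0],0]])

```text
clock: 14.25
tool_pos: [0.6159, 0.1074, 0.1387]
eef_rot: [[-1.0, 0.009, 0.003], [0.009, 1.0, -0.0], [-0.003, -0.0, -1.0]]
contact_force: [-12.6, 2.5, 18.0]
gripper_width: 0.0092
gripper_force: 63.8
```

Run:
```python
from h import *
np.set_printoptions(suppress=True,precision=3)
o=sensors.observe();print(o['tool_pos'],o['contact_force'],o['ft_torque'],o['eef_rot'][:,2])
```

```text
[0.616 0.107 0.139] [-12.585   2.465  17.96 ] [ 0.487  1.89  -0.059] [ 0.003 -0.    -1.   ]
```

drive_tool(increments=[[[0.002,0,0.001],0],[[0,0,0],0]])

```text
clock: 14.5
tool_pos: [0.6154, 0.1073, 0.1379]
eef_rot: [[-1.0, 0.009, 0.006], [0.009, 1.0, -0.0], [-0.006, -0.0, -1.0]]
contact_force: [-7.9, 2.4, 13.9]
gripper_width: 0.0091
gripper_force: 63.3
```

drive_tool(increments=[[[0,0,0.001],0],[[0,0,0],0]])

```text
clock: 14.75
tool_pos: [0.6145, 0.1073, 0.1344]
eef_rot: [[-1.0, 0.009, 0.003], [0.009, 1.0, -0.0], [-0.003, -0.0, -1.0]]
contact_force: [-3.5, 2.8, 0.5]
gripper_width: 0.009
gripper_force: 61.0
```

It's over the edge of the catch and moving on with little force, so I'll keep going down gently.

drive_tool(increments=[[[0,0,0.002],0],[[0,0,0.002],0],[[0,0,0],0]])

```text
clock: 15.12
tool_pos: [0.6142, 0.1073, 0.1286]
eef_rot: [[-1.0, 0.009, 0.001], [0.009, 1.0, -0.0], [-0.001, -0.0, -1.0]]
contact_force: [-2.1, 1.9, 0.3]
gripper_width: 0.0096
gripper_force: 60.9
```

drive_tool(increments=[[[0,0,0.002],0],[[0,0,0.002],0],[[0,0,0],0]])

```text
clock: 15.5
tool_pos: [0.6142, 0.1073, 0.1238]
eef_rot: [[-1.0, 0.009, 0.0], [0.009, 1.0, -0.0], [-0.0, -0.0, -1.0]]
contact_force: [0.0, 1.8, -2.5]
gripper_width: 0.0093
gripper_force: 60.6
```

drive_tool(increments=[[[0,0,0.0015],0],[[0,0,0.0015],0],[[0,0,0],0]])

```text
clock: 15.88
tool_pos: [0.6142, 0.1073, 0.121]
eef_rot: [[-1.0, 0.009, 0.001], [0.009, 1.0, -0.0], [-0.001, -0.0, -1.0]]
contact_force: [1.2, 2.5, -3.7]
gripper_width: 0.0095
gripper_force: 60.4
```

drive_tool(increments=[[[0,0,0.0015],0],[[0,0,0.001],0],[[0,0,0],0]])

```text
clock: 16.25
tool_pos: [0.6142, 0.1073, 0.1193]
eef_rot: [[-1.0, 0.009, 0.001], [0.009, 1.0, -0.0], [-0.001, -0.0, -1.0]]
contact_force: [1.7, 2.0, 0.8]
gripper_width: 0.0092
gripper_force: 61.1
```

drive_tool(increments=[[[0,0,0.0015],0],[[0,0,0.0015],0],[[0,0,0],0]])

```text
clock: 16.62
tool_pos: [0.6144, 0.1074, 0.1188]
eef_rot: [[-1.0, 0.009, 0.003], [0.009, 1.0, -0.0], [-0.003, -0.0, -1.0]]
contact_force: [-3.9, 1.6, 15.1]
gripper_width: 0.0089
gripper_force: 63.2
```

drive_tool(increments=[[[0.0008,0,-0.003],0],[[0,0,0],0]])

```text
clock: 16.88
tool_pos: [0.6143, 0.1073, 0.1193]
eef_rot: [[-1.0, 0.009, 0.003], [0.009, 1.0, -0.0], [-0.003, 0.0, -1.0]]
contact_force: [4.0, 2.0, 1.8]
gripper_width: 0.0092
gripper_force: 61.1
```

drive_tool(increments=[[[0,0,0],0],[[0,0,0],0],[[0,0,0],0],[[0,0,0],0],[[0,0,0],0],[[0,0,0],0],[[0,0,-0.03],0],[[0,0,-0.05],0],[[0,0,-0.03],0],[[0.05,0,0],0],[[0.06,0,0],0],[[0,0,0],0],[[0,0,0],0]], grip=-1)

```text
clock: 18.5
tool_pos: [0.5036, 0.1084, 0.2296]
eef_rot: [[-1.0, 0.009, 0.002], [0.009, 1.0, -0.0], [-0.002, -0.0, -1.0]]
contact_force: [-0.6, -0.5, -0.5]
gripper_width: 0.0855
gripper_force: 0.0
```

Run:
```python
from h import *
np.set_printoptions(suppress=True,precision=4)
o=sensors.observe();print(o['clock'],o['tool_pos'],o['contact_force'])
p,d,m=save('wrist','w5');save('scene','s5')
w=pts(load('w5'),True)
def fa(w,yl,yh,zl,zh):
    q=w[np.all((w>(.50,yl,zl))&(w<(.67,yh,zh)),-1)];return q
for nm,f,fi in(('w','w5',True),('s','s5',False)):
    w=pts(load(f),fi)
    for un,yl,yh in(('B',.08,.135),('A',-.10,-.045)):
        q=fa(w,yl,yh,.08,.24)
        bp=q[(q[:,0]>.60)]; 
        rib=q[(q[:,0]>.59)&(q[:,0]<.64)&(q[:,2]>.175)&(q[:,2]<.2)]
        plate=q[(q[:,0]>.636)&(q[:,0]<.6475)]
        arm=q[(q[:,0]>.53)&(q[:,0]<.555)&(q[:,2]<.125)]
        print(nm,un,'rib',len(rib),np.median(rib,0) if len(rib) else '', 'plate z98',len(plate),np.percentile(plate[:,2],[95,99]) if len(plate)>5 else '','x',np.percentile(plate[:,0],[10,50,90]) if len(plate)>5 else '','arm',len(arm),np.percentile(arm[:,2],[10,50,90]) if len(arm)>5 else '', np.percentile(q[:,0],1),np.median(arm[:,1]))
cv2.imwrite('pics/c5.png',np.hstack([cv2.resize(p[:,100:460,::-1],(480,560)),cv2.resize(load('s5')['p'][130:250,250:350,::-1],(320,560))])[:, :800])
```

```text
18.5 [0.5036 0.1084 0.2296] [-0.5878 -0.5181 -0.4629]
w B rib 555 [0.6113 0.1084 0.185 ] plate z98 1212 [0.1874 0.1896] x [0.6417 0.6442 0.6453] arm 698 [0.0972 0.0985 0.1094] 0.5315510739709705 0.10983602061654596
w A rib 237 [ 0.5945 -0.0649  0.1819] plate z98 32 [0.1195 0.1209] x [0.6365 0.6382 0.6417] arm 475 [0.1038 0.1049 0.1156] 0.5284380161269411 -0.06577023104838436
s B rib 60 [0.6164 0.1028 0.1821] plate z98 238 [0.2145 0.2205] x [0.6393 0.6441 0.6469] arm 55 [0.0922 0.0967 0.105 ] 0.5289533016114952 0.10534936171731746
s A rib 88 [ 0.6166 -0.0746  0.1865] plate z98 345 [0.2213 0.226 ] x [0.6388 0.6435 0.6465] arm 44 [0.1009 0.1039 0.1118] 0.5269638297900516 -0.07380014641414887
```

View pics/c5.png

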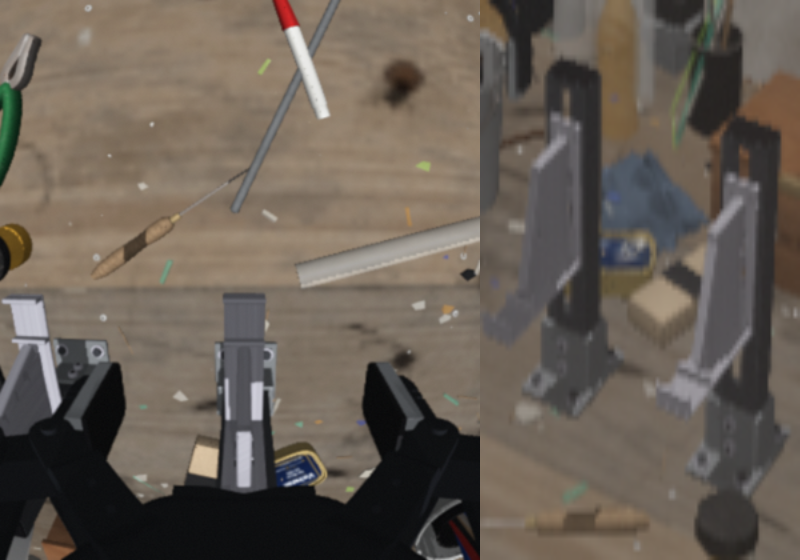

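The scene crop shows the hung bracket at (565,200), seated like upright_a's at (740,280), with its arm level and 6 mm lower, as the channels differ. The force drop and the hard stop also say it's home. Next is the tube; I'll move over it and turn across it.

drive_tool(increments=[[[0,0.0485,0],0],[[0,0.0485,0],0],[[0,0.0485,0],0],[[0,0.0485,0],0],[[0,0,0.0145],0.187],[[0,0,0.0145],0.187],[[0,0,0.0145],0.187],[[0,0,0.0145],0.187],[[0,0,0.0145],0.187],[[0,0,0.0145],0.187],[[0,0,0.0145],0.187],[[0,0,0],0],[[0,0,0],0]])

```text
clock: 20.23
tool_pos: [0.5057, 0.3026, 0.1275]
eef_rot: [[-0.254, 0.967, 0.001], [0.967, 0.254, 0.0], [0.0, 0.001, -1.0]]
contact_force: [-0.4, -0.6, -0.3]
gripper_width: 0.0854
gripper_force: 0.0
```

Run:
```python
from h import *
np.set_printoptions(suppress=True,precision=4)
o=sensors.observe();print(o['clock'],o['tool_pos'],o['eef_rot'][:,1],o['qpos'])
p,d,m=save('wrist','w6')
for f,fi in(('w6',True),('w5',True),('top0',False),('scene0',False)):
    w=pts(load(f),fi)
    q=w[np.all((w>(.43,.13,.008))&(w<(.58,.48,.034)),-1)]
    if len(q)<50: print(f,len(q));continue
    a=np.polyfit(q[:,1],q[:,0],1);
    for _ in range(5):
        r_=q[:,0]-np.polyval(a,q[:,1]);q=q[abs(r_)<.016];a=np.polyfit(q[:,1],q[:,0],1)
    u=np.array([a[0],1]);u/=np.linalg.norm(u);n=np.array([u[1],-u[0]])
    s=q[:,:2]@u;t=q[:,:2]@n
    hi=q[:,2]>np.percentile(q[:,2],80)
    print(f,len(q),'u',u,np.degrees(np.arctan2(u[1],u[0])),'s',np.percentile(s,[.3,1,99,99.7]),'t',np.percentile(t,[1,50,99]),'t of crest',np.median(t[hi]),'z',np.percentile(q[:,2],[50,90,99]))
cv2.imwrite('pics/w6b.png',cv2.resize(p[:,:,::-1],None,fx=1.4,fy=1.4))
```

```text
20.225 [0.5057 0.3026 0.1275] [0.9673 0.2537 0.0006] [ 0.3501  0.3803  1.5367 -0.      1.2239  0.0936]
w6 8458 u [-0.2519  0.9677] 104.59161912224191 s [0.0212 0.0247 0.3455 0.3484] t [0.553  0.5652 0.5778] t of crest 0.5652143455360303 z [0.024  0.0261 0.027 ]
w5 3898 u [-0.2529  0.9675] 104.65127117222518 s [0.0191 0.0208 0.3429 0.3474] t [0.5529 0.5622 0.5766] t of crest 0.5653709429359606 z [0.0241 0.0263 0.0273]
top0 603 u [-0.2405  0.9707] 103.91364256944664 s [0.0215 0.0259 0.3508 0.3539] t [0.5483 0.5581 0.5723] t of crest 0.5615224659615802 z [0.022  0.0278 0.0313]
scene0 643 u [-0.251  0.968] 104.53844492058641 s [0.0168 0.0189 0.3407 0.345 ] t [0.5467 0.5551 0.57  ] t of crest 0.5600025915185243 z [0.0186 0.0238 0.0261]
```

View pics/w6b.png

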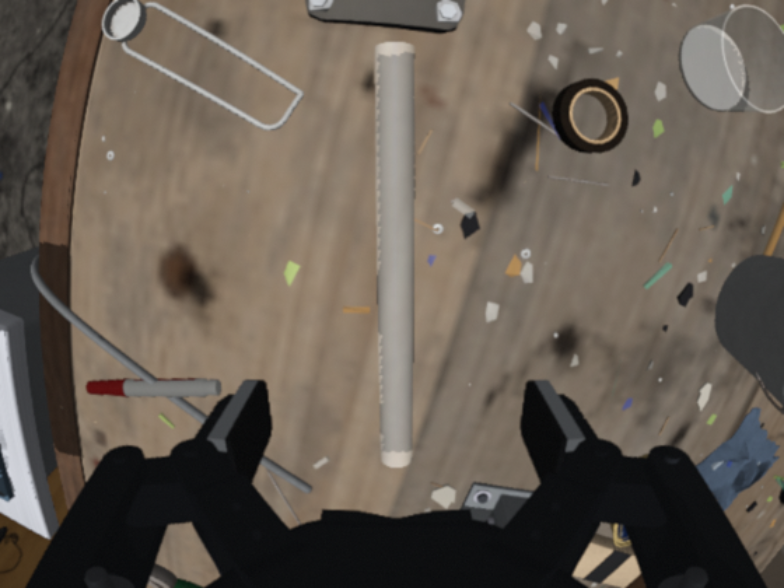

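The wrist view shows the tube running (397,465) to (395,45), parallel to tool x and centred between the pads at x≈397. I'll descend on it.

drive_tool(increments=[[[0.0015,0,0.05],0],[[0,0,0.05],0],[[0,0,0.04],0],[[0,0,0.0155],0],[[0,0,0],0],[[0,0,0],0]])

```text
clock: 21.02
tool_pos: [0.5061, 0.3045, -0.0263]
eef_rot: [[-0.251, 0.968, 0.003], [0.968, 0.251, 0.001], [0.0, 0.004, -1.0]]
contact_force: [-0.1, -0.5, -0.3]
gripper_width: 0.0852
gripper_force: 0.0
```

drive_tool(increments=[[[0,0,0],0],[[0,0,0],0],[[0,0,0],0],[[0,0,0],0],[[0,0,0],0],[[0,0,0],0],[[0,0,0],0]], grip=1, newtons=20)

```text
clock: 21.9
tool_pos: [0.5046, 0.3039, -0.0277]
eef_rot: [[-0.25, 0.968, 0.001], [0.968, 0.25, 0.0], [0.0, 0.001, -1.0]]
contact_force: [-1.3, -0.5, 5.3]
gripper_width: 0.0243
gripper_force: 21.8
```

drive_tool(increments=[[[0,0,-0.015],0],[[0,0,-0.04],0],[[0,0,-0.05],0],[[0,0,-0.05],0],[[0,0,-0.023],0],[[0,0,0],0.135],[[0,0,0],0.134],[[-0.02,0,0],0],[[-0.0443,0,0],0],[[-0.0443,0,0],0],[[-0.0443,0,0],0],[[-0.0443,0,0],0],[[-0.0443,0,0],0],[[-0.0438,0,0],0],[[0,0.025,0],0],[[0,0.0247,0],0],[[0,0,0],0],[[0,0,0],0]])

```text
clock: 24.15
tool_pos: [0.5481, 0.0175, 0.1496]
eef_rot: [[0.015, 1.0, -0.002], [1.0, -0.015, 0.0], [0.0, -0.002, -1.0]]
contact_force: [-0.1, -0.1, 0.5]
gripper_width: 0.0246
gripper_force: 21.0
```

Run:
```python
from h import *
np.set_printoptions(suppress=True,precision=4)
o=sensors.observe();print(o['clock'],o['tool_pos'],o['eef_rot'][:,0],o['contact_force'])
p,d,m=save('wrist','w7');s,_,_=save('scene','s7')
for f,fi in(('w7',True),('s7',False)):
    w=pts(load(f),fi)
    q=w[np.all((w>(.52,-.16,.135))&(w<(.585,.2,.185)),-1)]
    for yl,yh in((-.15,-.09),(-.05,-.02),(.05,.085),(.09,.13),(.13,.18)):
        t=q[(q[:,1]>yl)&(q[:,1]<yh)]
        if len(t)>10: print(f,yl,len(t),'x',np.percentile(t[:,0],[2,50,98]),'z',np.percentile(t[:,2],[2,98]))
    for nm,yl,yh in(('A',-.088,-.056),('B',.092,.124)):
        t=w[np.all((w>(.52,yl,.095))&(w<(.58,yh,.125)),-1)]
        for xl in np.arange(.52,.58,.004):
            k=t[(t[:,0]>xl)&(t[:,0]<xl+.004)]
            if len(k)>3: print('   ',f,nm,round(xl,3),len(k),np.percentile(k[:,2],[50,95]))
cv2.imwrite('pics/c7.png',np.hstack([cv2.resize(p[:,:,::-1],(480,360)),cv2.resize(s[140:260,240:360,::-1],(320,360))]))
```

```text
24.15 [0.5481 0.0175 0.1496] [0.0151 0.9999 0.    ] [-0.0631 -0.1217  0.4866]
w7 0.09 248 x [0.5792 0.5824 0.5849] z [0.1358 0.1521]
    w7 A 0.564 61 [0.1127 0.1135]
    w7 A 0.568 31 [0.113  0.1196]
    w7 B 0.568 218 [0.1065 0.1131]
    w7 B 0.572 269 [0.0995 0.1231]
    w7 B 0.576 166 [0.0987 0.1233]
s7 -0.15 24 x [0.5329 0.5364 0.5444] z [0.1778 0.1846]
s7 -0.05 11 x [0.5341 0.5357 0.5375] z [0.1807 0.1846]
s7 0.05 12 x [0.5342 0.5374 0.5405] z [0.1784 0.1846]
s7 0.09 30 x [0.5345 0.5599 0.5847] z [0.1369 0.1845]
s7 0.13 15 x [0.5353 0.5368 0.5388] z [0.1807 0.1844]
    s7 A 0.524 27 [0.1109 0.1157]
    s7 A 0.528 24 [0.1058 0.1152]
    s7 A 0.532 4 [0.1053 0.1085]
    s7 A 0.544 6 [0.1036 0.1042]
    s7 A 0.548 12 [0.1026 0.1052]
    s7 A 0.552 4 [0.1025 0.1041]
    s7 A 0.556 10 [0.1029 0.1102]
    s7 A 0.56 21 [0.105  0.1127]
    s7 A 0.564 21 [0.106  0.1194]
    s7 A 0.568 12 [0.1142 0.1226]
    s7 A 0.572 7 [0.1173 0.1228]
    s7 A 0.576 10 [0.1045 0.1185]
    s7 B 0.524 7 [0.1041 0.1095]
    s7 B 0.528 22 [0.1014 0.1071]
    s7 B 0.532 9 [0.102  0.1071]
    s7 B 0.548 6 [0.0973 0.0983]
    s7 B 0.552 4 [0.0961 0.0972]
    s7 B 0.556 8 [0.0964 0.0987]
    s7 B 0.56 8 [0.0988 0.1047]
    s7 B 0.564 21 [0.1008 0.1103]
    s7 B 0.568 11 [0.1084 0.1217]
    s7 B 0.572 14 [0.1146 0.1226]
    s7 B 0.576 9 [0.1116 0.1222]
```

View pics/c7.png

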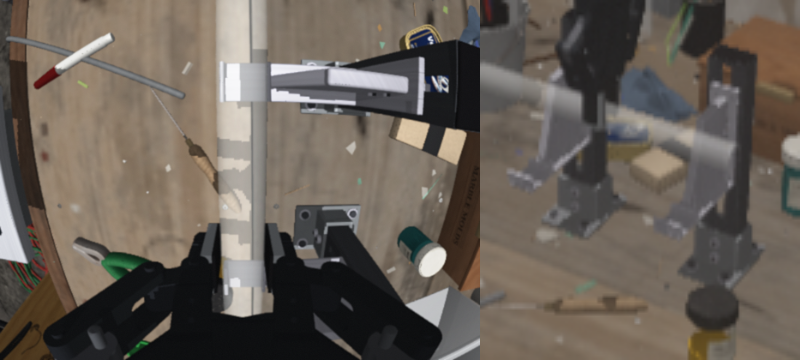

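The tube is held level above both arms; in the scene crop it runs (510,85) to (730,150) across both. I'll shift 2 mm rearward and lower it.

drive_tool(increments=[[[0,0.002,0.02],0],[[0,0,0.025],0],[[0,0,0.017],0],[[0,0,0.005],0],[[0,0,0],0],[[0,0,0],0]])

```text
clock: 25.0
tool_pos: [0.552, 0.0177, 0.0837]
eef_rot: [[0.016, 1.0, 0.002], [1.0, -0.016, -0.0], [-0.0, 0.002, -1.0]]
contact_force: [-0.2, 0.2, -1.0]
gripper_width: 0.0246
gripper_force: 21.0
```

drive_tool(increments=[[[0,0,0.0015],0],[[0,0,0.0015],0],[[0,0,0.001],0],[[0,0,0],0]])

```text
clock: 25.5
tool_pos: [0.5514, 0.0177, 0.0787]
eef_rot: [[0.016, 1.0, -0.0], [1.0, -0.016, 0.0], [0.0, -0.0, -1.0]]
contact_force: [0.1, -0.2, -0.5]
gripper_width: 0.0244
gripper_force: 21.0
```

drive_tool(increments=[[[0,-0.001,0.0015],0],[[0,0,0.001],0],[[0,0,0],0]])

```text
clock: 25.88
tool_pos: [0.5504, 0.0178, 0.0763]
eef_rot: [[0.016, 1.0, -0.0], [1.0, -0.016, 0.0], [0.0, -0.0, -1.0]]
contact_force: [-0.3, 1.2, -1.0]
gripper_width: 0.0245
gripper_force: 21.0
```

drive_tool(increments=[[[0,0,0.001],0],[[0,0,0.001],0],[[0,0,0],0]])

```text
clock: 26.25
tool_pos: [0.5508, 0.018, 0.0746]
eef_rot: [[0.016, 1.0, 0.001], [1.0, -0.016, 0.0], [0.0, 0.001, -1.0]]
contact_force: [-0.1, 2.7, 2.9]
gripper_width: 0.0247
gripper_force: 21.5
```

drive_tool(increments=[[[0,0,0.001],0],[[0,0,0.0005],0],[[0,0,0],0],[[0,0,0],0]])

```text
clock: 26.75
tool_pos: [0.5509, 0.018, 0.0734]
eef_rot: [[0.016, 1.0, 0.001], [1.0, -0.016, 0.0], [0.0, 0.001, -1.0]]
contact_force: [0.0, 4.3, 7.1]
gripper_width: 0.0245
gripper_force: 21.9
```

drive_tool(increments=[[[0,0,-0.0005],0],[[0,0,0],0],[[0,0,0],0],[[0,0,0],0]], grip=0.34)

```text
clock: 27.25
tool_pos: [0.5503, 0.0177, 0.0731]
eef_rot: [[0.016, 1.0, -0.0], [1.0, -0.016, -0.0], [-0.0, -0.0, -1.0]]
contact_force: [-0.1, -0.5, 0.1]
gripper_width: 0.0282
gripper_force: 0.0
```

drive_tool(increments=[[[0,0,0],0],[[0,0,0],0],[[0,0,0],0],[[0,0,0],0],[[0,0,0],0],[[0,0,0],0]], grip=-0.2)

```text
clock: 28.0
tool_pos: [0.5505, 0.0177, 0.0733]
eef_rot: [[0.016, 1.0, -0.0], [1.0, -0.016, -0.0], [-0.0, -0.0, -1.0]]
contact_force: [-0.2, 0.5, 0.9]
gripper_width: 0.0514
gripper_force: 0.0
```

Run:
```python
from h import *
np.set_printoptions(suppress=True,precision=4)
save('scene','s8');w=pts(load('s8'));o=sensors.observe();print(o['tool_pos'],o['gripper_width'],o['contact_force'])
q=w[np.all((w>(.525,-.16,.10))&(w<(.575,.2,.15)),-1)]
for yl in np.arange(-.14,.18,.02):
    t=q[(q[:,1]>yl)&(q[:,1]<yl+.02)]
    if len(t)>4: print(round(yl,2),len(t),'x',np.percentile(t[:,0],[5,50,95]),'z',np.percentile(t[:,2],[5,50,95]))
```

```text
[0.5505 0.0177 0.0733] 0.05131943262927267 [-0.3055 -1.4115  0.0364]
-0.14 48 x [0.5333 0.5387 0.5522] z [0.1085 0.1242 0.1294]
-0.12 67 x [0.5331 0.5384 0.5492] z [0.1111 0.1232 0.1306]
-0.1 79 x [0.5278 0.5378 0.549 ] z [0.1036 0.1211 0.1295]
-0.08 105 x [0.527  0.5383 0.5732] z [0.1045 0.1202 0.1305]
-0.06 66 x [0.5285 0.5389 0.5526] z [0.1067 0.1192 0.1287]
-0.04 64 x [0.5348 0.5392 0.5506] z [0.1085 0.1209 0.1272]
-0.02 60 x [0.5338 0.5399 0.5502] z [0.1073 0.1191 0.1265]
0.0 94 x [0.5358 0.5504 0.5745] z [0.1089 0.1229 0.1467]
0.02 7 x [0.5579 0.5735 0.5746] z [0.1144 0.1294 0.1393]
0.04 35 x [0.5353 0.5385 0.5434] z [0.1052 0.1149 0.1222]
0.06 53 x [0.5351 0.5397 0.5479] z [0.1048 0.1169 0.1242]
0.08 52 x [0.53   0.5418 0.5517] z [0.1024 0.1145 0.1215]
0.1 92 x [0.5288 0.5422 0.5738] z [0.1018 0.1142 0.1231]
0.12 49 x [0.5343 0.5421 0.5539] z [0.1035 0.1155 0.1216]
0.14 51 x [0.537  0.542  0.5526] z [0.1041 0.1149 0.12  ]
0.16 16 x [0.5374 0.5426 0.5547] z [0.1063 0.1131 0.1206]
```

The tube lies in both cradles, tilted to follow the 6 mm height difference. I'll lift straight off.

drive_tool(increments=[[[0,0,-0.01],0],[[0,0,-0.03],0],[[0,0,-0.05],0],[[0,0,-0.05],0],[[0,0,-0.05],0],[[0,-0.05,0],0],[[0,-0.05,0],0],[[0.05,-0.02,0],0],[[0.05,0,0],0],[[0.05,0,0],0],[[0,0,0],0],[[0,0,0],0]])

```text
clock: 29.55
tool_pos: [0.4328, 0.1694, 0.2637]
eef_rot: [[0.015, 1.0, 0.0], [1.0, -0.015, -0.001], [-0.001, 0.0, -1.0]]
contact_force: [0.8, 0.3, -0.4]
gripper_width: 0.0514
gripper_force: 0.0
```

Run:
```python
from h import *
np.set_printoptions(suppress=True,precision=4)
p,_,_=save('scene','s9');w=pts(load('s9'));o=sensors.observe();print(o['clock'],o['tool_pos'],o['contact_force'])
for yl in (-.14,-.08,-.04,.02,.06,.1,.14,.16):
    t=w[np.all((w>(.525,yl,.10))&(w<(.575,yl+.02,.15)),-1)]
    if len(t)>4: print(yl,len(t),'x',np.percentile(t[:,0],[5,50,95]),'z',np.percentile(t[:,2],[5,95]))
for yl,yh,n in((.08,.135,'B'),(-.1,-.045,'A')):
    t=w[np.all((w>(.636,yl,.15))&(w<(.647,yh,.21)),-1)]; t2=w[np.all((w>(.59,yl,.15))&(w<(.634,yh,.21)),-1)]
    print(n,'plate',np.percentile(t[:,2],[90,98]),'rib top',np.percentile(t2[:,2],[95,99]))
cv2.imwrite('pics/s9b.png',cv2.resize(p[130:280,230:390,::-1],None,fx=4,fy=4,interpolation=cv2.INTER_CUBIC)[:600,:800])
```

```text
29.6 [0.4329 0.1689 0.2636] [ 0.8209  0.5099 -1.0727]
-0.14 50 x [0.5324 0.5382 0.5529] z [0.1081 0.1299]
-0.08 111 x [0.5263 0.5388 0.5731] z [0.1049 0.132 ]
-0.04 57 x [0.5354 0.5397 0.5493] z [0.1073 0.1264]
0.02 59 x [0.5349 0.5411 0.5515] z [0.1053 0.1251]
0.06 53 x [0.536  0.5409 0.5513] z [0.1054 0.1252]
0.1 80 x [0.5277 0.5397 0.573 ] z [0.1018 0.1227]
0.14 53 x [0.5371 0.5425 0.554 ] z [0.1016 0.1202]
0.16 15 x [0.5389 0.5447 0.5548] z [0.1053 0.12  ]
B plate [0.1976 0.2086] rib top [0.1834 0.1855]
A plate [0.2028 0.2074] rib top [0.1901 0.191 ]
```

View pics/s9b.png

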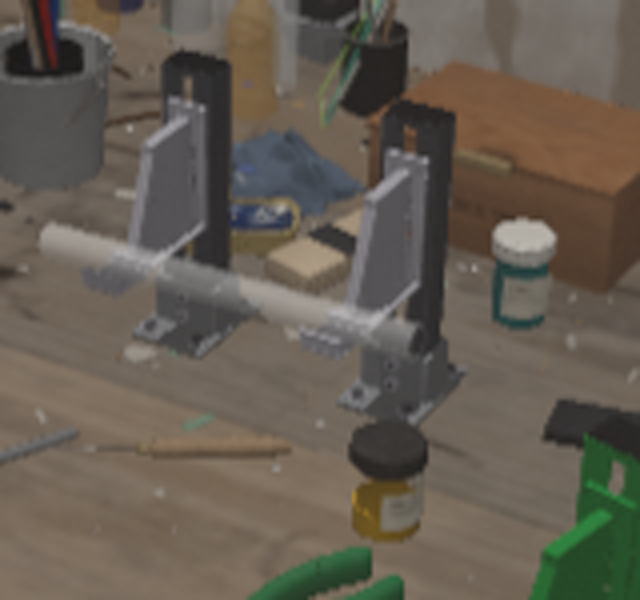

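The final view shows the tube from (45,240) to (415,335) lying in both cradles, with both brackets seated alike (rib tops 5.5 mm apart, channel tops 5.1 mm). The bystanders are undisturbed, so I'm handing in.

```bash
python3 -c "
from rig import r
print(r.close_job())"
```

```text
the job is handed in; nothing more can be done
None
```

I hung the bracket home on the empty upright and laid the tube across both cradles, then handed the job in at 29.6 s; I never saw the catch itself, only judged it snapped out from the force dropping away and the hard stop that followed.

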